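Lock down the contact plunger of a bench test jig

TASK

Press the cream spring-loaded plunger (rubber pad on top) of the test jig right down onto its stop with about 18 N, so that its contacts bed in, before you move the keeper. Then, still holding it down, slide the yellow keeper by its thumb tab all the way home, so that its trap bar holds the plunger down when you let go. Work by feel: never push with more than 25 N, and leave the wooden block, the tube and the parts tray where they are.

Things in the scene. Friction and masses are not known exactly. Their poses are not given: they have to be found in the camera images.
- jig_base: fixed aluminium base plate of the test jig, 150 (x) x 220 (y) x 12 mm. Origin: centre of its underside, z up; all places below are in this frame. Four 12 mm steel posts at x +-60, y +-95 mm reach z 80 mm. A dark press head, 92 (x) x 170 (y) mm, stands on the plate's middle, level and parallel to it
- head_foot (a point): point on the base plate's top (z 12 mm) under the centre of the press head. The head is clamped on the posts at a height that differs from job to job and is NOT reported: its flat top lies at z = H, somewhere from 60 to 74 mm. Plunger and keeper sit on the head and go up with it, so their heights must be found by feel or sight
- plunger (a joint): travel of the plunger pressed down (m): 0 = up, as found; 0.0115 = hard stop. Cream bar, x -16..16, y -40..40 mm. Press on its firm dark green rubber pad, y -40..22, flat top at z = H + 17 mm when up (77 to 91); the pad gives 1 mm per 8 N. Spring 5 N at first, 11 N at the stop, then only the pad gives. Moves straight down only; returns unless trapped. Keeper passes it when 9.5 mm down or more
- keeper (a joint): travel of the yellow keeper towards -y (m): starts 0 to 0.004, 0.022 = home on its stop, friction 1.5 N. A sliding frame round the plunger, open in the middle. With the plunger up its trap bar is stopped by the plunger's +y end at 0.0055; with it down the bar passes over that end, covers 16 mm of it at home and holds the plunger down at about 0.009
- keeper_home (a point): point on the base plate's top at its -y edge, the side to which the keeper slides. Keeper at joint 0 (subtract the joint value from y), mm: side rails x +-28..36, top z H+9; trap bar across, y 45.5..65.5, z H+5..H+13; thumb tab over the plunger, x -15..15, y -54..-18, z H+22..H+38. Fingers that press the pad between tab and trap bar can slide to -y and push the tab's +y face
- wood_block: bystander: loose light wooden block 60 x 120 x 35 mm, origin at the centre of its underside, lying on the bench on the +y side of the jig; leave it alone
- tube: bystander: loose blue tube with red nozzle, 22 mm thick and 140 mm long along its x, origin under its middle, lying on the bench on the -y side of the jig; leave it alone
- parts_tray: bystander: loose grey open tray 80 x 100 x 30 mm, origin at the centre of its underside, standing on the bench beyond the jig; leave it alone

How it is judged:
On the way, in this order (a step that is already met when the one before it is completed fails the run):
1. the plunger is pressed onto its stop (over 10.5 mm down) with more than 14 N, the keeper still open (under 6 mm) (value of joint plunger above 0.0105 m and contact force between the fingers and anything else above 14 N and value of joint keeper below 0.006 m), for 0.15 s.
2. the keeper is slid home (at least 19 of 22 mm) over the pressed plunger (value of joint keeper above 0.019 m and value of joint plunger above 0.0075 m), for 0.1 s.
At the end, for the whole second after the job is handed in: the keeper is at rest within 3 mm of its home stop (joint above 0.019) and the plunger is trapped down beneath it (joint above 0.0075), with the robot clear (all of step 2 and velocity of joint keeper between -0.003 and 0.003 m/s); the robot touches nothing.
It fails at once if the robot pushes on anything with more than 25 N (contact force between any of the fingers, the arm and anything else above 25 N).
It fails at once if a bystander (wooden block, tube or tray) is moved more than 15 mm (distance of any of wood_block, tube, parts_tray from where it was at the start of the episode above 0.015 m).
It also fails if it takes over 58 s, if anything falls off the work surface, if the arm or the gripper's body presses on something with over 40 N, if the wrist force passes 120 N, or if a joint passes its speed limit or range.

ROBOT

A 6-joint arm with a two-finger parallel gripper is mounted at the origin on the work surface. World frame = base frame: x ahead of the robot, y to its left, z up, the work surface at z = 0. Lengths are in m, angles in rad, forces in N, time in s.
With the tool pointing down it reaches from about 0.325 to 0.925 m from the base axis. Payload 3.1 kg.
Tool frame: the origin (TCP) lies midway between the tips of the shut fingers; the grasp point (between the pads) lies 19 mm behind it; z points along the fingers, x is the direction in which the jaws open and shut, and the axes are right-handed (so a half turn about z gives the same grasp; the last joint's range is limited). The gripper opens to 85 mm and grips with 20 to 120 N. Pads are 22 mm wide; open, the fingers measure 114 mm over their backs; the gripper's body (76 mm by 85 mm) begins 54 mm behind the grasp point. The pads swing forward as they close: fully open they stand 13 mm farther back than shut.
Start: joints at [-1.369, 0.217, 1.613, -0, 1.311, -0.112], TCP at [0.193, -0.594, 0.231] pointing down, gripper open.
Joint ranges: [-2.75, 2.75], [-0.78, 2.1], [0.31, 2.55], [-1.13, 4.27], [0.13, 2.63], [-2.58, 2.58]. Speed limits (rad/s): [2.79, 2.79, 3.14, 3.14, 3.14, 3.14].

INTERFACE

Orientations are given as a unit quaternion [x, y, z, w].
In Python, from cell import sense, grab_frame, camera_info, ticket gives the robot as it stands.
- The arm moves only by the tool move_arm, never from a script. Its argument "moves" is a list of rows, each an object of numbers: "x", "y", "z": the shift along the tool's x, y, z each as a share of 0.4 m, from -1 to 1; "spin": the turn about the tool's z as a share of pi rad, from -1 to 1. A call has 1 to 12 rows; each row is the pose to reach, as a shift and turn from the pose commanded when the call began, along the tool's axes at that moment, turning the shorter way round; what a row does not reach only later rows make up. A row lasts 1/12 s, in which the tool goes at most 41.7 mm and 7.16 degrees, less where a joint would pass 70% of its speed; a pose out of reach is approached as far as the arm can. A call with a number of a shift or a turn outside -1 to 1 is refused whole. A call with a gripper value outside its range is refused whole. "fingers" is the gripper's target within -1 to 1 (fully open at 1, half-way at 0, shut at -1), set as the call begins (left out, the last holds). The fingers move at their own pace and stop on an object; the grip force is fixed at half the most. Time passes only in rows, so rows that repeat a pose let the fingers close. It gives the time, the measured TCP pose, the force and the opening at its end, in the units of the state.
- sense(): the state, without advancing time (a new reading comes with each control period).
- grab_frame(name): name is "scene" or "top"; returns the picture (384x512x3 uint8, red, green, blue); there is no depth.
- camera_info(name): a dict with "vfov" (degrees; the focal length in pixels is half the picture's height over the tangent of half this angle, whatever the lens; pixels are square), "cx", "cy" (the principal point, pixels), "pose" (4x4, takes a point from camera to world coordinates). Camera axes: x right, y down, z forward; pixel columns grow to the right and rows downward; lengths in m; the calibration is good to about 2 mm. A picture is of the moment at which its call begins. camera_info takes no time and is no camera call.
- ticket.sign_off(): hands the job in, once; it reports no verdict.
The state is a dict: "time_s": time; "qpos": joint angles; "joint_vel": joint speeds; "tau": joint torques, N m; "tcp_pos": TCP position; "orientation": TCP orientation; "wrist_force": force on the tool from outside, world axes, zero at the start; "moment": the same for the moment, N m; "gripper_width": finger opening in m.
Only numpy, scipy, OpenCV 4.12 (cv2) and the standard library are available. Lean on these libraries where they do the work, as an engineer would, in place of code of your own. Each camera call takes 0.05 s, during which the arm holds its last target.

## Working session

There is one attempt and no reset: what is moved stays moved. The work goes in short steps, Python scripts to look and compute and a tool call to move; the robot and the scene stay as the last step left them, time stands still between calls to the robot, and variables do not carry over. Pictures are saved under pics/ and viewed, and the job is handed in when it is done.

Besides the shell and the picture viewer there is one more tool, called after "Request:" in YAML: its name, and indented under it one key for each argument. move_arm: Moves the arm, as the interface text tells. Its arguments: {"type":"object","properties":{"moves":{"type":"array","items":{"type":"object","properties":{"x":{"type":"number","minimum":-1,"maximum":1},"y":{"type":"number","minimum":-1,"maximum":1},"z":{"type":"number","minimum":-1,"maximum":1},"spin":{"type":"number","minimum":-1,"maximum":1}}}},"fingers":{"type":"number"}},"required":["moves"]}

```bash
mkdir -p pics; ls; python3 - <<'E'
from cell import sense, grab_frame, camera_info
import cv2, numpy as np
print(sense())
for n in ("scene","top"):
    print(camera_info(n))
    f=grab_frame(n); np.save(f"pics/{n}0.npy",f); cv2.imwrite(f"pics/{n}0.png",f[:,:,::-1])
E
```

```text
pics
{'time_s': 0.0, 'qpos': array([-1.36921518e+00,  2.17768775e-01,  1.61492860e+00, -3.03913766e-05,
        1.31127387e+00, -1.12210843e-01]), 'joint_vel': array([-0.00067646, -0.00103908, -0.0012932 ,  0.00019874, -0.00073365,
        0.0006586 ]), 'tau': array([-5.59086720e-05, -3.96841943e+01, -3.03855550e+01, -2.73373262e-04,
        9.63415077e-03, -3.68377275e-07]), 'tcp_pos': array([ 0.19276064, -0.59368289,  0.22996208]), 'orientation': array([ 8.08910770e-01, -5.87930226e-01, -8.87594437e-04, -7.91719573e-04]), 'wrist_force': array([ 0.03827754, -0.32586735,  0.3737596 ]), 'moment': array([-0.03801135, -0.00585683,  0.01519712]), 'gripper_width': 0.08541582832132684}
{'vfov': 42.57649982235039, 'cx': 254.8525001042381, 'cy': 190.16997657197808, 'pose': array([[-0.77040989,  0.43349201, -0.46749683,  1.10012078],
       [ 0.63754376,  0.52677059, -0.56218386,  0.68680595],
       [ 0.00256137, -0.73116169, -0.6821994 ,  0.83511143],
       [ 0.        ,  0.        ,  0.        ,  1.        ]])}
{'vfov': 45.96444248835516, 'cx': 255.38988954597417, 'cy': 194.80285416366047, 'pose': array([[-0.01417661, -0.9893856 ,  0.14462072,  0.42600417],
       [-0.99961107,  0.01054972, -0.02581479,  0.08175542],
       [ 0.02401507, -0.14493044, -0.98915036,  1.20873966],
       [ 0.        ,  0.        ,  0.        ,  1.        ]])}
```

View pics/scene0.png

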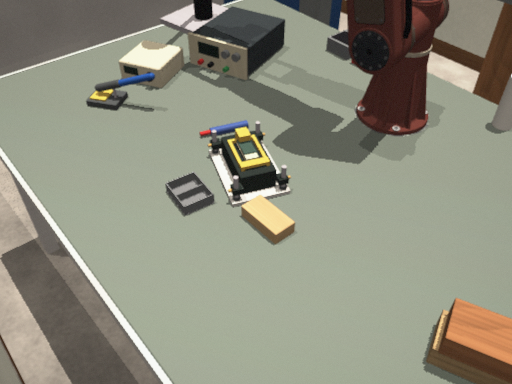

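View pics/top0.png

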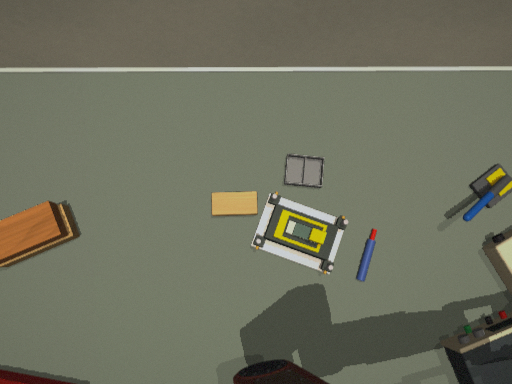

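```bash
python3 - <<'E'
import cv2, numpy as np
f=np.load("pics/top0.npy")[185:281,240:360,::-1]; cv2.imwrite("pics/top0c.png",cv2.resize(f,None,fx=6,fy=6,interpolation=cv2.INTER_CUBIC))
f=np.load("pics/scene0.npy")[115:211,190:310,::-1]; cv2.imwrite("pics/scene0c.png",cv2.resize(f,None,fx=6,fy=6,interpolation=cv2.INTER_CUBIC))
E
```

```text
(no output)
```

View pics/top0c.png

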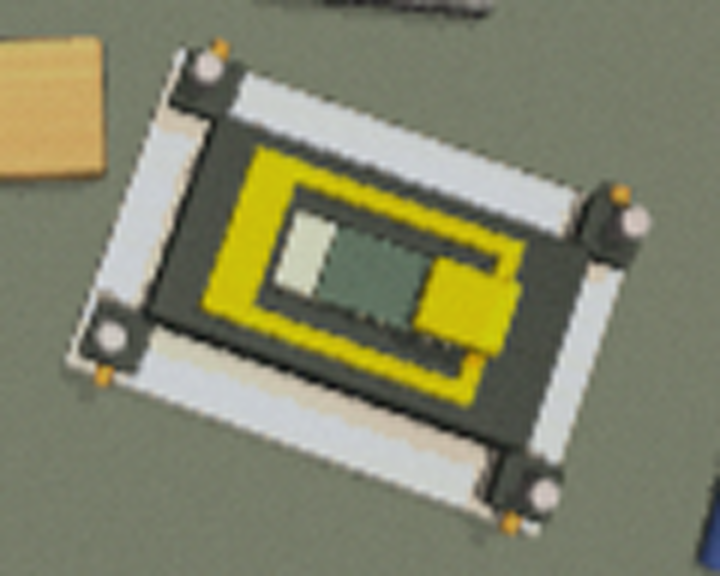

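View pics/scene0c.png

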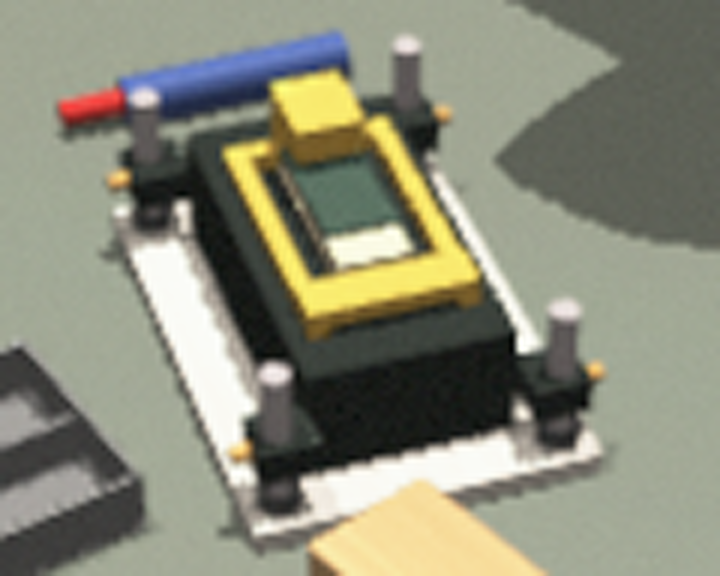

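```bash
cat > fit.py <<'E'
import numpy as np
from scipy.optimize import least_squares
from cell import camera_info
W,Hh=512,384
def proj(ci,P):
    T=np.linalg.inv(ci["pose"]); p=P@T[:3,:3].T+T[:3,3]
    f=Hh/2/np.tan(np.radians(ci["vfov"]/2))
    return np.c_[ci["cx"]+f*p[:,0]/p[:,2], ci["cy"]+f*p[:,1]/p[:,2]]
# (x,y,z, zrel H?, keeper?), px crop
top=[((60,95,80,0,0),(208,68)),((60,-95,80,0,0),(635,222)),((-60,-95,80,0,0),(543,494)),((-60,95,80,0,0),(112,336)),
((36,65.5,13,1,1),(260,148)),((-36,65.5,13,1,1),(205,312)),
((15,-18,38,1,1),(432,257)),((15,-54,38,1,1),(520,285)),((-15,-54,38,1,1),(500,357)),((-15,-18,38,1,1),(413,328)),
((16,22,17,1,0),(335,222)),((-16,22,17,1,0),(318,295))]
sc=[((60,95,80,0,0),(276,373)),((60,-95,80,0,0),(145,98)),((-60,-95,80,0,0),(407,45)),((-60,95,80,0,0),(565,307)),
((36,65.5,13,1,1),(308,318)),((-36,65.5,13,1,1),(480,282)),
((15,-18,38,1,1),(284,138)),((15,-54,38,1,1),(270,85)),((-15,-54,38,1,1),(350,72)),((-15,-18,38,1,1),(365,122)),
((16,22,17,1,0),(328,235)),((-16,22,17,1,0),(408,222)),((-46,85,0,1,0),(515,335)),((46,-85,0,1,0),(190,130))]
def world(p,m):
    x,y,yaw,H,q=p; m=np.array(m,float)
    X=m[:,:3].copy(); X[:,2]+=m[:,3]*H; X[:,1]-=m[:,4]*q
    c,s=np.cos(yaw),np.sin(yaw); R=np.array([[c,-s,0],[s,c,0],[0,0,1]])
    return X@R.T/1000+np.array([x/1000,y/1000,0])
sets=[("top",top,(240,185)),("scene",sc,(190,115))]
def res(p,full=False):
    out=[]
    bias=p[5:].reshape(2,2)  # per-camera pixel bias
    for k,(n,l,o) in enumerate(sets):
        uv=np.array([(a+.5)/6-.5 for _,a in [(0,np.array(b,float)) for _,b in l]])+np.array(o)
        out.append(proj(camera_info(n),world(p[:5],[m for m,_ in l]))+bias[k]-uv)
    if full: return out
    return np.r_[np.concatenate(out).ravel(), p[5:]/0.7]
if __name__=="__main__":
    s=least_squares(res,[450,0,-.35,67,2,0,0,0,0],loss="soft_l1",x_scale=[10,10,.1,5,2,1,1,1,1])
    print(s.x.round(3)); 
    J=s.jac; print("sd",np.sqrt(np.diag(np.linalg.inv(J.T@J))).round(3)*0.5)
    for o in res(s.x,True): print(o.round(1).tolist())
E
python3 fit.py
```

```text
[ 4.98817e+02 -6.42710e+01 -3.64000e-01  6.38120e+01  1.66800e+00
 -4.73000e-01  1.75000e-01 -3.76000e-01 -3.30000e-01]
sd [0.7945 0.973  0.0035 0.947  0.69   0.37   0.308  0.3145 0.2815]
[[0.2, -0.2], [0.1, 0.0], [0.2, 0.1], [-0.1, -0.1], [-0.2, -0.3], [-0.6, -0.8], [1.2, 0.0], [0.4, 0.4], [-0.2, -0.0], [0.4, -0.3], [0.5, 0.4], [-0.9, 0.2]]
[[-0.1, 0.2], [0.0, -0.3], [0.4, -0.0], [0.2, 0.5], [0.4, -0.0], [0.3, -0.2], [2.1, -0.4], [0.2, 0.3], [-1.8, 0.2], [0.2, -0.0], [-0.3, 0.3], [-1.2, -0.2], [1.3, -0.3], [-0.9, 0.6]]
```

```bash
cat > calc.py <<'E'
import numpy as np, sys
from scipy.spatial.transform import Rotation as R
from cell import sense
X0,Y0,YAW,H=0.4988,-0.0643,-0.364,0.0638
def jig2w(x,y): c,s=np.cos(YAW),np.sin(YAW); return np.array([X0+c*x-s*y,Y0+s*x+c*y])
def st():
    s=sense(); Rm=R.from_quat(s["orientation"]).as_matrix()
    c,sn=np.cos(YAW),np.sin(YAW); d=s["tcp_pos"][:2]-[X0,Y0]
    print("t",round(s["time_s"],2),"jigxy mm",(np.array([c*d[0]+sn*d[1],-sn*d[0]+c*d[1]])*1e3).round(1),"z",(s["tcp_pos"][2]*1e3).round(2),"yaw",np.degrees(np.arctan2(Rm[1,0],Rm[0,0])).round(2),"tilt",Rm[:,2].round(4),"F",s["wrist_force"].round(2),"w",s["gripper_width"].round(4))
    return s,Rm
def to(x,y,z):
    s,Rm=st(); t=np.r_[jig2w(x/1e3,y/1e3),z/1e3]; d=Rm.T@(t-s["tcp_pos"])
    yaw=np.arctan2(Rm[1,0],Rm[0,0]); print("shares",(d/0.4).round(4),"spin",round(-(YAW-yaw)/np.pi,4))
if __name__=="__main__": to(*map(float,sys.argv[1:4]))
E
python3 calc.py 0 0 150
```

```text
Traceback (most recent call last):
  File "calc.py", line 14, in <module>
    if __name__=="__main__": to(*map(float,sys.argv[1:4]))
                             ~~^^^^^^^^^^^^^^^^^^^^^^^^^^^
  File "calc.py", line 12, in to
    s,Rm=st(); t=np.r_[jig2w(x/1e3,y/1e3),z/1e3]; d=Rm.T@(t-s["tcp_pos"])
         ~~^^
  File "calc.py", line 9, in st
    print("t",round(s["time_s"],2),"jigxy mm",(np.array([c*d[0]+sn*d[1],-sn*d[0]+c*d[1]])*1e3).round(1),"z",(s["tcp_pos"][2]*1e3).round(2),"yaw",np.degrees(np.arctan2(Rm[1,0],Rm[0,0])).round(2),"tilt",Rm[:,2].round(4),"F",s["wrist_force"].round(2),"w",s["gripper_width"].round(4))
                                                                                                                                                                                                                                                            ^^^^^^^^^^^^^^^^^^^^^^^^
AttributeError: 'float' object has no attribute 'round'
```

```bash
sed -i 's/s\["gripper_width"\].round(4)/round(s["gripper_width"],4)/' calc.py; python3 calc.py 0 0 150
```

```text
t 0.1 jigxy mm [ -97.5 -603.7] z 230.07 yaw -72.02 tilt [-4.0e-04  2.2e-03 -1.0e+00] F [-0.37  0.14  0.04] w 0.0854
shares [-1.0224 -1.1361  0.2027] spin -0.2843
```

Request:
move_arm:
  moves:
    - {"x":-0.06,"y":-0.065,"z":0,"spin":-0.03}
    - {"x":-0.12,"y":-0.13,"z":0,"spin":-0.06}
    - {"x":-0.18,"y":-0.2,"z":0,"spin":-0.09}
    - {"x":-0.24,"y":-0.265,"z":0,"spin":-0.12}
    - {"x":-0.3,"y":-0.33,"z":0,"spin":-0.15}
    - {"x":-0.36,"y":-0.4,"z":0,"spin":-0.18}
    - {"x":-0.42,"y":-0.465,"z":0,"spin":-0.21}
    - {"x":-0.48,"y":-0.53,"z":0,"spin":-0.24}
    - {"x":-0.54,"y":-0.6,"z":0,"spin":-0.27}
    - {"x":-0.6,"y":-0.665,"z":0,"spin":-0.28}
    - {"x":-0.65,"y":-0.73,"z":0,"spin":-0.284}
    - {"x":-0.68,"y":-0.76,"z":0,"spin":-0.284}
  fingers: -1

```text
time_s: 1.1
tcp_pos: [0.3992, -0.2388, 0.2309]
orientation: [0.984, -0.18, 0.0, -0.001]
wrist_force: [-0.2, -0.8, -0.1]
gripper_width: -0.0004
```

```bash
python3 calc.py 0 0 150
```

```text
t 1.1 jigxy mm [ -30.9 -198.5] z 230.89 yaw -20.74 tilt [ 4.0e-04  1.7e-03 -1.0e+00] F [-0.2  -0.75 -0.11] w -0.0004
shares [ 0.0783 -0.4958  0.203 ] spin 0.0007
```

Request:
move_arm:
  moves:
    - {"x":0.014,"y":-0.09,"z":0}
    - {"x":0.028,"y":-0.18,"z":0.02}
    - {"x":0.042,"y":-0.27,"z":0.05}
    - {"x":0.057,"y":-0.36,"z":0.1}
    - {"x":0.07,"y":-0.44,"z":0.15}
    - {"x":0.078,"y":-0.48,"z":0.2}
    - {"x":0.078,"y":-0.496,"z":0.24}
    - {"x":0.078,"y":-0.496,"z":0.25}
    - {"x":0.078,"y":-0.496,"z":0.25}
    - {"x":0.078,"y":-0.496,"z":0.25}

```text
invalid input
```

```bash
python3 calc.py 0 0 90; python3 - <<'E'
from cell import grab_frame
import cv2
a=grab_frame("top"); b=grab_frame("scene")
c=cv2.resize(a[160:290,240:370,::-1],(400,400),interpolation=cv2.INTER_CUBIC)
d=cv2.resize(b[50:220,170:340,::-1],(400,400),interpolation=cv2.INTER_CUBIC)
cv2.imwrite("pics/h1.png",cv2.hconcat([c,d]))
E
```

```text
t 1.1 jigxy mm [ -30.9 -198.5] z 230.89 yaw -20.74 tilt [ 4.0e-04  1.7e-03 -1.0e+00] F [-0.2  -0.75 -0.11] w -0.0004
shares [ 0.0783 -0.4955  0.353 ] spin 0.0007
```

View pics/h1.png

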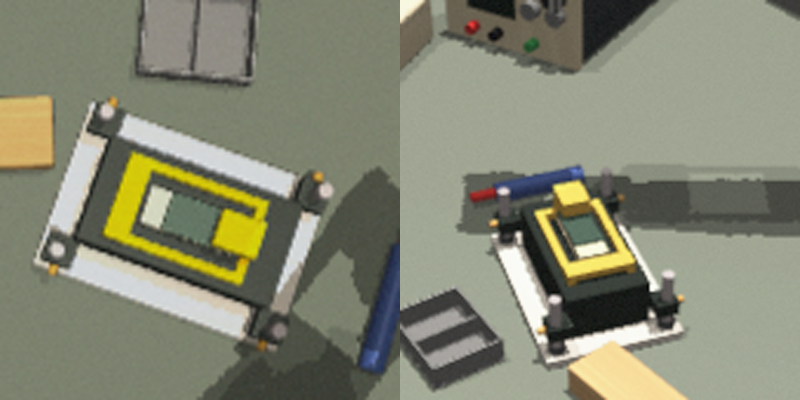

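The last move was refused ("invalid input"), probably because the rows had no spin value. The picture shows the jig untouched and the arm not yet in view. I'll resend the move with every field filled in.

Request:
move_arm:
  moves:
    - {"x":0.014,"y":-0.09,"z":0,"spin":0}
    - {"x":0.028,"y":-0.18,"z":0.02,"spin":0}
    - {"x":0.042,"y":-0.27,"z":0.05,"spin":0}
    - {"x":0.057,"y":-0.36,"z":0.1,"spin":0}
    - {"x":0.07,"y":-0.44,"z":0.15,"spin":0}
    - {"x":0.078,"y":-0.48,"z":0.2,"spin":0}
    - {"x":0.078,"y":-0.496,"z":0.24,"spin":0}
    - {"x":0.078,"y":-0.496,"z":0.25,"spin":0}
    - {"x":0.078,"y":-0.496,"z":0.25,"spin":0}
    - {"x":0.078,"y":-0.496,"z":0.25,"spin":0}
  fingers: -1

```text
time_s: 2.03
tcp_pos: [0.498, -0.0689, 0.1315]
orientation: [0.983, -0.182, -0.0, 0.0]
wrist_force: [-0.3, 0.4, 0.1]
gripper_width: 0.0004
```

```bash
python3 calc.py 0 0 90; python3 - <<'E'
from cell import grab_frame
import cv2
a=grab_frame("top"); b=grab_frame("scene")
c=cv2.resize(a[160:290,240:370,::-1],(400,400),interpolation=cv2.INTER_CUBIC)
d=cv2.resize(b[50:220,170:340,::-1],(400,400),interpolation=cv2.INTER_CUBIC)
cv2.imwrite("pics/h2.png",cv2.hconcat([c,d]))
E
```

```text
t 2.03 jigxy mm [ 0.9 -4.6] z 131.54 yaw -20.96 tilt [-2.e-04 -5.e-04 -1.e+00] F [-0.35  0.4   0.14] w 0.0004
shares [-0.0022 -0.0115  0.1039] spin -0.0006
```

View pics/h2.png

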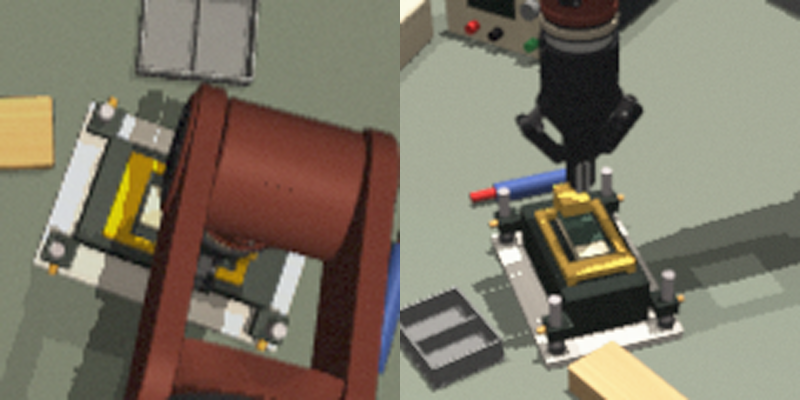

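Request:
move_arm:
  moves:
    - {"x":-0.002,"y":-0.012,"z":0.03,"spin":0}
    - {"x":-0.002,"y":-0.012,"z":0.03,"spin":0}
    - {"x":-0.002,"y":-0.012,"z":0.03,"spin":0}
    - {"x":-0.002,"y":-0.012,"z":0.03,"spin":0}
  fingers: -1

```text
time_s: 2.47
tcp_pos: [0.4988, -0.063, 0.1192]
orientation: [0.983, -0.181, -0.0, 0.0]
wrist_force: [-0.9, -0.6, -1.4]
gripper_width: 0.0
```

```bash
python3 calc.py 0 0 90; python3 - <<'E'
from cell import grab_frame,sense,camera_info
import cv2,numpy as np
from fit import proj
b=grab_frame("scene")
d=cv2.resize(b[100:190,200:300,::-1],(800,720)[::1],interpolation=cv2.INTER_CUBIC)
d=cv2.resize(d,(660,594))
cv2.imwrite("pics/h3.png",d)
uv=proj(camera_info("scene"),sense()["tcp_pos"][None])
print(uv,(uv-[200,100]+.5)*6.6-.5)
E
```

```text
t 2.47 jigxy mm [-0.4  1.2] z 119.22 yaw -20.91 tilt [-3.e-04  0.e+00 -1.e+00] F [-0.95 -0.55 -1.4 ] w 0.0
shares [0.0011 0.003  0.0731] spin -0.0003
[[247.89280688 135.44036183]] [[318.89252539 236.70638807]]
```

View pics/h3.png

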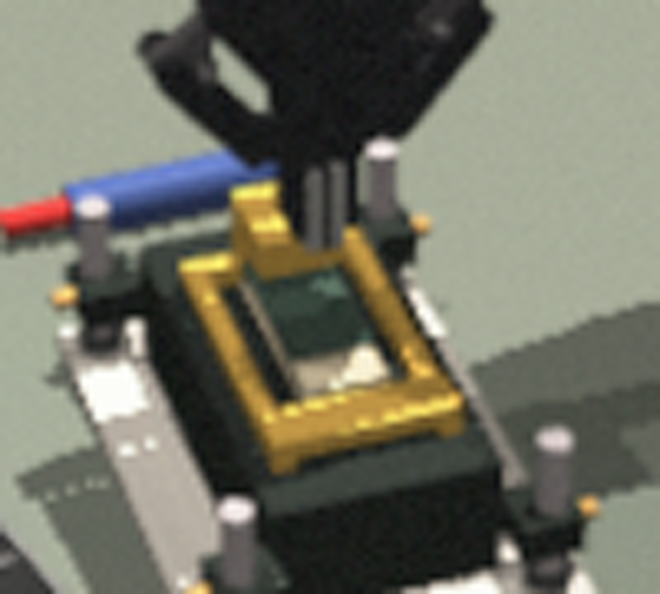

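The fingertips show at about (320,245) in the crop and the TCP projects to (319,237), so the calibration holds. They hang over the pad, behind the tab, and I'll go down from here.

Request:
move_arm:
  moves:
    - {"x":0,"y":0.002,"z":0.02,"spin":0}
    - {"x":0,"y":0.002,"z":0.04,"spin":0}
    - {"x":0,"y":0.002,"z":0.055,"spin":0}
    - {"x":0,"y":0.002,"z":0.06,"spin":0}
    - {"x":0,"y":0.002,"z":0.065,"spin":0}
    - {"x":0,"y":0.002,"z":0.065,"spin":0}
    - {"x":0,"y":0.002,"z":0.065,"spin":0}
    - {"x":0,"y":0.002,"z":0.065,"spin":0}
  fingers: -1

```text
time_s: 3.18
tcp_pos: [0.4991, -0.0638, 0.0936]
orientation: [0.983, -0.181, 0.0, 0.0]
wrist_force: [-0.4, -0.5, -0.4]
gripper_width: 0.0001
```

```bash
python3 calc.py 0 0 80
```

```text
t 3.18 jigxy mm [0.1 0.6] z 93.59 yaw -20.9 tilt [ 6.e-04 -2.e-04 -1.e+00] F [-0.39 -0.51 -0.37] w 0.0001
shares [-0.0001  0.0015  0.034 ] spin -0.0002
```

Request:
move_arm:
  moves:
    - {"x":0,"y":0.001,"z":0.005,"spin":0}
    - {"x":0,"y":0.001,"z":0.01,"spin":0}
    - {"x":0,"y":0.001,"z":0.015,"spin":0}
    - {"x":0,"y":0.001,"z":0.02,"spin":0}
    - {"x":0,"y":0.001,"z":0.02,"spin":0}
    - {"x":0,"y":0.001,"z":0.02,"spin":0}
  fingers: -1

```text
time_s: 3.68
tcp_pos: [0.4984, -0.064, 0.085]
orientation: [0.983, -0.181, -0.0, -0.0]
wrist_force: [0.3, -0.4, 1.2]
gripper_width: 0.0004
```

Request:
move_arm:
  moves:
    - {"x":0,"y":0,"z":0.0025,"spin":0}
    - {"x":0,"y":0,"z":0.005,"spin":0}
    - {"x":0,"y":0,"z":0.0075,"spin":0}
    - {"x":0,"y":0,"z":0.0075,"spin":0}
    - {"x":0,"y":0,"z":0.0075,"spin":0}
  fingers: -1

```text
time_s: 4.1
tcp_pos: [0.4987, -0.0641, 0.0825]
orientation: [0.983, -0.181, 0.0, 0.0]
wrist_force: [0.1, -0.4, 0.9]
gripper_width: -0.0002
```

Request:
move_arm:
  moves:
    - {"x":0,"y":0,"z":0.0025,"spin":0}
    - {"x":0,"y":0,"z":0.005,"spin":0}
    - {"x":0,"y":0,"z":0.005,"spin":0}
    - {"x":0,"y":0,"z":0.005,"spin":0}
  fingers: -1

```text
time_s: 4.43
tcp_pos: [0.4987, -0.0641, 0.0806]
orientation: [0.983, -0.181, 0.0, 0.0]
wrist_force: [-2.0, 0.9, 5.3]
gripper_width: 0.0001
```

```bash
python3 calc.py 0 0 80
```

```text
t 4.43 jigxy mm [-0.1  0.2] z 80.58 yaw -20.9 tilt [ 2.e-04 -1.e-04 -1.e+00] F [-2.05  0.85  5.34] w 0.0001
shares [0.0003 0.0004 0.0015] spin -0.0002
```

Contact is at z ≈ 81 mm, which gives H ≈ 64 mm and agrees with the vision fit. I expect the stop with 18 N near z = 67.5 mm.

Request:
move_arm:
  moves:
    - {"x":0,"y":0,"z":0.004,"spin":0}
    - {"x":0,"y":0,"z":0.008,"spin":0}
    - {"x":0,"y":0,"z":0.012,"spin":0}
    - {"x":0,"y":0,"z":0.015,"spin":0}
    - {"x":0,"y":0,"z":0.015,"spin":0}
    - {"x":0,"y":0,"z":0.015,"spin":0}
  fingers: -1

```text
time_s: 4.93
tcp_pos: [0.4988, -0.0641, 0.0747]
orientation: [0.983, -0.181, -0.0, 0.0]
wrist_force: [-2.0, -0.2, 7.4]
gripper_width: 0.0
```

Request:
move_arm:
  moves:
    - {"x":0,"y":0,"z":0.003,"spin":0}
    - {"x":0,"y":0,"z":0.006,"spin":0}
    - {"x":0,"y":0,"z":0.009,"spin":0}
    - {"x":0,"y":0,"z":0.009,"spin":0}
    - {"x":0,"y":0,"z":0.009,"spin":0}
  fingers: -1

```text
time_s: 5.35
tcp_pos: [0.4988, -0.0641, 0.0714]
orientation: [0.983, -0.181, -0.0, 0.0]
wrist_force: [-2.7, 0.2, 7.9]
gripper_width: -0.0
```

```bash
python3 calc.py 0 0 70
```

```text
t 5.35 jigxy mm [-0.1  0.2] z 71.38 yaw -20.9 tilt [-1.e-04 -0.e+00 -1.e+00] F [-2.74  0.2   7.9 ] w -0.0
shares [0.0002 0.0004 0.0034] spin -0.0002
```

Request:
move_arm:
  moves:
    - {"x":0,"y":0,"z":0.003,"spin":0}
    - {"x":0,"y":0,"z":0.006,"spin":0}
    - {"x":0,"y":0,"z":0.006,"spin":0}
    - {"x":0,"y":0,"z":0.006,"spin":0}
    - {"x":0,"y":0,"z":0.006,"spin":0}
  fingers: -1

```text
time_s: 5.77
tcp_pos: [0.4988, -0.0641, 0.0696]
orientation: [0.983, -0.181, -0.0, 0.0]
wrist_force: [-3.8, 0.4, 12.6]
gripper_width: 0.0
```

Request:
move_arm:
  moves:
    - {"x":0,"y":0,"z":0.001,"spin":0}
    - {"x":0,"y":0,"z":0.002,"spin":0}
    - {"x":0,"y":0,"z":0.002,"spin":0}
    - {"x":0,"y":0,"z":0.002,"spin":0}
  fingers: -1

```text
time_s: 6.1
tcp_pos: [0.4989, -0.0641, 0.0692]
orientation: [0.983, -0.181, -0.0, 0.0]
wrist_force: [-5.1, 0.5, 14.6]
gripper_width: -0.0
```

```bash
python3 calc.py 0 0 68
```

```text
t 6.1 jigxy mm [0.  0.2] z 69.24 yaw -20.89 tilt [-5.e-04  0.e+00 -1.e+00] F [-5.13  0.55 14.62] w -0.0
shares [-0.      0.0005  0.0031] spin -0.0002
```

Request:
move_arm:
  moves:
    - {"x":0,"y":0,"z":0.001,"spin":0}
    - {"x":0,"y":0,"z":0.002,"spin":0}
    - {"x":0,"y":0,"z":0.002,"spin":0}
    - {"x":0,"y":0,"z":0.002,"spin":0}
  fingers: -1

```text
time_s: 6.43
tcp_pos: [0.4989, -0.0642, 0.0689]
orientation: [0.983, -0.181, -0.0, 0.0]
wrist_force: [-6.3, 2.1, 16.8]
gripper_width: -0.0003
```

```bash
python3 calc.py 0 0 68
```

```text
t 6.43 jigxy mm [0.  0.2] z 68.88 yaw -20.89 tilt [-8.e-04  0.e+00 -1.e+00] F [-6.3   2.06 16.8 ] w -0.0003
shares [-0.0001  0.0004  0.0022] spin -0.0002
```

Request:
move_arm:
  moves:
    - {"x":-0.001,"y":0,"z":0.001,"spin":0}
    - {"x":-0.001,"y":0,"z":0.001,"spin":0}
    - {"x":-0.001,"y":0,"z":0.001,"spin":0}
    - {"x":-0.001,"y":0,"z":0.001,"spin":0}
  fingers: -1

```text
time_s: 6.77
tcp_pos: [0.4989, -0.0641, 0.0688]
orientation: [0.983, -0.181, 0.0, 0.0]
wrist_force: [-7.1, 2.2, 18.7]
gripper_width: -0.0001
```

```bash
python3 calc.py 0 0 68
```

```text
t 6.77 jigxy mm [0.  0.2] z 68.76 yaw -20.89 tilt [-0.e+00 -3.e-04 -1.e+00] F [-7.09  2.24 18.65] w -0.0001
shares [-0.      0.0004  0.0019] spin -0.0002
```

Step 1 is met: about 18.7 N normal, and 6 N/mm stiffness shows the plunger is on its stop. I'll ease off a little so that drag plus push stays well under 25 N, then slide.

Request:
move_arm:
  moves:
    - {"x":-0.001,"y":0,"z":-0.002,"spin":0}
    - {"x":-0.001,"y":0,"z":-0.004,"spin":0}
    - {"x":-0.001,"y":0,"z":-0.004,"spin":0}
    - {"x":-0.001,"y":0,"z":-0.004,"spin":0}
  fingers: -1

```text
time_s: 7.1
tcp_pos: [0.4988, -0.0641, 0.0696]
orientation: [0.983, -0.181, 0.001, 0.0]
wrist_force: [-2.4, 0.4, 11.3]
gripper_width: 0.0
```

Request:
move_arm:
  moves:
    - {"x":-0.001,"y":0.002,"z":0,"spin":0}
    - {"x":-0.002,"y":0.004,"z":0,"spin":0}
    - {"x":-0.002,"y":0.006,"z":0,"spin":0}
    - {"x":-0.002,"y":0.008,"z":0,"spin":0}
    - {"x":-0.002,"y":0.008,"z":0,"spin":0}
  fingers: -1

```text
time_s: 7.52
tcp_pos: [0.4986, -0.0647, 0.0698]
orientation: [0.983, -0.182, 0.002, -0.002]
wrist_force: [0.7, 8.1, 9.5]
gripper_width: -0.0001
```

```bash
python3 calc.py 0 0 68
```

```text
t 7.52 jigxy mm [-0.  -0.4] z 69.84 yaw -21.01 tilt [ 0.0057  0.0038 -1.    ] F [0.72 8.15 9.5 ] w -0.0001
shares [-0.     -0.001   0.0046] spin -0.0009
```

Request:
move_arm:
  moves:
    - {"x":0,"y":0.002,"z":0.001,"spin":0}
    - {"x":0,"y":0.004,"z":0.001,"spin":0}
    - {"x":0,"y":0.006,"z":0.001,"spin":0}
    - {"x":0,"y":0.006,"z":0.001,"spin":0}
  fingers: -1

```text
time_s: 7.85
tcp_pos: [0.4983, -0.0667, 0.0697]
orientation: [0.983, -0.182, 0.003, -0.003]
wrist_force: [2.5, 8.0, 10.8]
gripper_width: -0.0001
```

```bash
python3 calc.py 0 0 68
```

```text
t 7.85 jigxy mm [ 0.4 -2.5] z 69.75 yaw -21.01 tilt [ 0.0067  0.0041 -1.    ] F [ 2.49  8.02 10.85] w -0.0001
shares [-0.001  -0.0061  0.0044] spin -0.0009
```

Request:
move_arm:
  moves:
    - {"x":-0.001,"y":0.003,"z":0.001,"spin":0}
    - {"x":-0.001,"y":0.006,"z":0.001,"spin":0}
    - {"x":-0.001,"y":0.009,"z":0.001,"spin":0}
    - {"x":-0.001,"y":0.012,"z":0.001,"spin":0}
    - {"x":-0.001,"y":0.012,"z":0.001,"spin":0}
  fingers: -1

```text
time_s: 8.27
tcp_pos: [0.497, -0.0713, 0.0697]
orientation: [0.983, -0.182, 0.004, -0.003]
wrist_force: [2.5, 7.7, 11.5]
gripper_width: -0.0001
```

```bash
python3 calc.py 0 0 68
```

```text
t 8.27 jigxy mm [ 0.8 -7.2] z 69.73 yaw -21.02 tilt [ 0.0085  0.0036 -1.    ] F [ 2.48  7.71 11.5 ] w -0.0001
shares [-0.0021 -0.018   0.0044] spin -0.0009
```

Request:
move_arm:
  moves:
    - {"x":-0.001,"y":0.003,"z":0,"spin":0}
    - {"x":-0.002,"y":0.006,"z":0,"spin":0}
    - {"x":-0.002,"y":0.009,"z":0,"spin":0}
    - {"x":-0.002,"y":0.012,"z":0,"spin":0}
    - {"x":-0.002,"y":0.012,"z":0,"spin":0}
  fingers: -1

```text
time_s: 8.68
tcp_pos: [0.4952, -0.0757, 0.0699]
orientation: [0.983, -0.182, 0.005, -0.003]
wrist_force: [3.1, 8.3, 10.3]
gripper_width: -0.0003
```

```bash
python3 calc.py 0 0 68
```

```text
t 8.68 jigxy mm [  0.7 -11.9] z 69.87 yaw -21.03 tilt [ 0.0101  0.0033 -0.9999] F [ 3.13  8.27 10.32] w -0.0003
shares [-0.0018 -0.0298  0.0048] spin -0.0009
```

Request:
move_arm:
  moves:
    - {"x":-0.001,"y":0,"z":0.002,"spin":0}
    - {"x":-0.001,"y":0.003,"z":0.002,"spin":0}
    - {"x":-0.002,"y":0.006,"z":0.002,"spin":0}
    - {"x":-0.002,"y":0.009,"z":0.002,"spin":0}
    - {"x":-0.002,"y":0.009,"z":0.002,"spin":0}
  fingers: -1

```text
time_s: 9.1
tcp_pos: [0.494, -0.0785, 0.0696]
orientation: [0.983, -0.183, 0.006, -0.003]
wrist_force: [4.8, 10.1, 11.5]
gripper_width: 0.0003
```

```bash
python3 calc.py 0 0 68; python3 - <<'E'
from cell import grab_frame
import cv2
b=grab_frame("scene")
cv2.imwrite("pics/k1.png",cv2.resize(b[100:190,200:300,::-1],(660,594),interpolation=cv2.INTER_CUBIC))
E
```

```text
t 9.1 jigxy mm [  0.6 -15. ] z 69.58 yaw -21.04 tilt [ 0.0119  0.0037 -0.9999] F [ 4.76 10.12 11.51] w 0.0003
shares [-0.0016 -0.0374  0.0042] spin -0.001
```

View pics/k1.png

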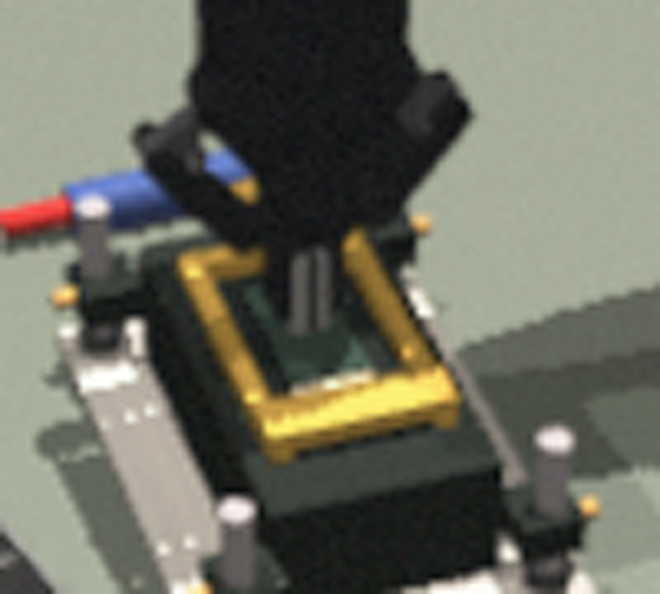

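The keeper bar has moved: its near corner went from about (275,455) to (270,440), and it now covers part of the plunger's cream end. The total force is about 16 N, so I'll keep going.

Request:
move_arm:
  moves:
    - {"x":0,"y":0.003,"z":0.001,"spin":0}
    - {"x":-0.001,"y":0.006,"z":0.001,"spin":0}
    - {"x":-0.001,"y":0.009,"z":0.001,"spin":0}
    - {"x":-0.001,"y":0.012,"z":0.001,"spin":0}
    - {"x":-0.001,"y":0.012,"z":0.001,"spin":0}
  fingers: -1

```text
time_s: 9.57
tcp_pos: [0.4923, -0.0829, 0.0695]
orientation: [0.983, -0.183, 0.006, -0.003]
wrist_force: [6.0, 9.7, 13.6]
gripper_width: 0.0003
```

```bash
python3 calc.py 0 0 68
```

```text
t 9.57 jigxy mm [  0.6 -19.7] z 69.48 yaw -21.05 tilt [ 0.0127  0.0036 -0.9999] F [ 5.95  9.72 13.64] w 0.0003
shares [-0.0017 -0.0493  0.0041] spin -0.0011
```

Request:
move_arm:
  moves:
    - {"x":0,"y":0.003,"z":0,"spin":0}
    - {"x":0,"y":0.006,"z":0,"spin":0}
    - {"x":0,"y":0.009,"z":0,"spin":0}
    - {"x":0,"y":0.012,"z":0,"spin":0}
    - {"x":0,"y":0.012,"z":0,"spin":0}
  fingers: -1

```text
time_s: 9.98
tcp_pos: [0.4906, -0.0875, 0.0695]
orientation: [0.983, -0.183, 0.006, -0.003]
wrist_force: [4.0, 10.7, 13.4]
gripper_width: 0.0002
```

```bash
python3 calc.py 0 0 68
```

```text
t 9.98 jigxy mm [  0.6 -24.6] z 69.47 yaw -21.05 tilt [ 0.0126  0.0034 -0.9999] F [ 4.03 10.66 13.44] w 0.0002
shares [-0.0017 -0.0616  0.0041] spin -0.0011
```

Request:
move_arm:
  moves:
    - {"x":0,"y":0.002,"z":-0.001,"spin":0}
    - {"x":0,"y":0.004,"z":-0.001,"spin":0}
    - {"x":0,"y":0.006,"z":-0.001,"spin":0}
    - {"x":0,"y":0.006,"z":-0.001,"spin":0}
  fingers: -1

```text
time_s: 10.32
tcp_pos: [0.4895, -0.0899, 0.0696]
orientation: [0.983, -0.183, 0.006, -0.003]
wrist_force: [4.9, 9.8, 11.5]
gripper_width: -0.0001
```

Request:
move_arm:
  moves:
    - {"x":0,"y":0.001,"z":0,"spin":0}
    - {"x":0,"y":0.002,"z":0,"spin":0}
    - {"x":0,"y":0.003,"z":0,"spin":0}
    - {"x":0,"y":0.003,"z":0,"spin":0}
  fingers: -1

```text
time_s: 10.65
tcp_pos: [0.4891, -0.0911, 0.0696]
orientation: [0.983, -0.182, 0.006, -0.003]
wrist_force: [5.4, 8.8, 11.9]
gripper_width: 0.0002
```

```bash
python3 calc.py 0 0 68
```

```text
t 10.65 jigxy mm [  0.4 -28.5] z 69.61 yaw -21.03 tilt [ 0.0121  0.0029 -0.9999] F [ 5.35  8.76 11.93] w 0.0002
shares [-0.0013 -0.0712  0.0045] spin -0.001
```

Request:
move_arm:
  moves:
    - {"x":0,"y":0.001,"z":0,"spin":0}
    - {"x":0,"y":0.002,"z":0,"spin":0}
    - {"x":0,"y":0.003,"z":0,"spin":0}
    - {"x":0,"y":0.003,"z":0,"spin":0}
  fingers: -1

```text
time_s: 10.98
tcp_pos: [0.4886, -0.0922, 0.0696]
orientation: [0.983, -0.183, 0.006, -0.003]
wrist_force: [5.2, 8.4, 12.2]
gripper_width: -0.0002
```

```bash
python3 calc.py 0 0 68
```

```text
t 10.98 jigxy mm [  0.4 -29.7] z 69.6 yaw -21.03 tilt [ 0.012   0.0029 -0.9999] F [ 5.2   8.41 12.2 ] w -0.0002
shares [-0.0012 -0.0742  0.0045] spin -0.001
```

Request:
move_arm:
  moves:
    - {"x":0,"y":0.001,"z":0,"spin":0}
    - {"x":0,"y":0.002,"z":0,"spin":0}
    - {"x":0,"y":0.003,"z":0,"spin":0}
    - {"x":0,"y":0.003,"z":0,"spin":0}
  fingers: -1

```text
time_s: 11.32
tcp_pos: [0.4881, -0.0933, 0.0696]
orientation: [0.983, -0.183, 0.006, -0.003]
wrist_force: [4.9, 8.7, 12.1]
gripper_width: 0.0002
```

```bash
python3 calc.py 0 0 68; python3 - <<'E'
from cell import grab_frame
import cv2
b=grab_frame("scene")
cv2.imwrite("pics/k2.png",cv2.resize(b[100:190,200:300,::-1],(660,594),interpolation=cv2.INTER_CUBIC))
E
```

```text
t 11.32 jigxy mm [  0.4 -30.9] z 69.59 yaw -21.04 tilt [ 0.012   0.0029 -0.9999] F [ 4.93  8.7  12.06] w 0.0002
shares [-0.0012 -0.0772  0.0045] spin -0.001
```

View pics/k2.png

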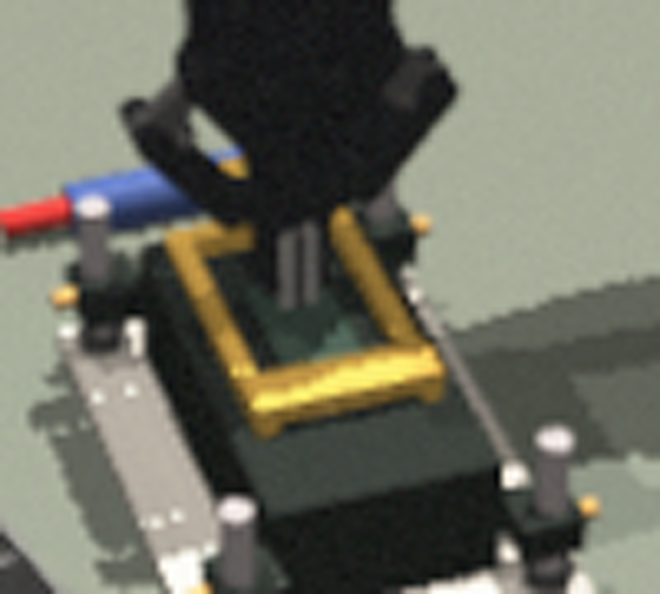

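```bash
python3 - <<'E'
from fit import *
ci=camera_info("scene")
for q in (0,2,5,8,12,16,18,20,22):
    uv=proj(ci,world([498.8,-64.3,-.364,65.0,q],[(36,65.5,13,1,1),(-36,65.5,13,1,1)]))-[-.38*-1,0]
    print(q,((uv-[200,100]+.5)*6.6-.5).round(0).tolist())
E
```

```text
0 [[277.0, 451.0], [466.0, 410.0]]
2 [[275.0, 448.0], [464.0, 407.0]]
5 [[273.0, 443.0], [461.0, 402.0]]
8 [[270.0, 438.0], [458.0, 397.0]]
12 [[267.0, 431.0], [454.0, 390.0]]
16 [[264.0, 424.0], [451.0, 384.0]]
18 [[262.0, 421.0], [449.0, 381.0]]
20 [[260.0, 417.0], [447.0, 377.0]]
22 [[259.0, 414.0], [445.0, 374.0]]
```

By sight q ≈ 20–22 mm, but I haven't felt the stop yet. I'll keep feeling for it.

Request:
move_arm:
  moves:
    - {"x":0,"y":0.001,"z":-0.001,"spin":0}
    - {"x":0,"y":0.002,"z":-0.001,"spin":0}
    - {"x":0,"y":0.003,"z":-0.001,"spin":0}
    - {"x":0,"y":0.003,"z":-0.001,"spin":0}
  fingers: -1

```text
time_s: 11.7
tcp_pos: [0.488, -0.0936, 0.0697]
orientation: [0.983, -0.183, 0.006, -0.003]
wrist_force: [7.1, 11.3, 9.2]
gripper_width: -0.0
```

```bash
python3 calc.py 0 0 68
```

```text
t 11.7 jigxy mm [  0.3 -31.2] z 69.7 yaw -21.07 tilt [ 0.0128  0.0046 -0.9999] F [ 7.09 11.35  9.22] w -0.0
shares [-0.0011 -0.078   0.0049] spin -0.0012
```

Request:
move_arm:
  moves:
    - {"x":0,"y":0.001,"z":0,"spin":0}
    - {"x":0,"y":0.0015,"z":0,"spin":0}
    - {"x":0,"y":0.0015,"z":0,"spin":0}
  fingers: -1

```text
time_s: 11.95
tcp_pos: [0.488, -0.0936, 0.0697]
orientation: [0.983, -0.183, 0.006, -0.004]
wrist_force: [7.2, 13.8, 9.4]
gripper_width: 0.0001
```

```bash
python3 calc.py 0 0 68
```

```text
t 11.95 jigxy mm [  0.3 -31.2] z 69.7 yaw -21.08 tilt [ 0.0132  0.0056 -0.9999] F [ 7.21 13.76  9.41] w 0.0001
shares [-0.0011 -0.078   0.005 ] spin -0.0013
```

The stop is confirmed: no travel with rising force. I'll relax the lateral push, then lift off.

Request:
move_arm:
  moves:
    - {"x":0,"y":-0.004,"z":0,"spin":0}
    - {"x":0,"y":-0.008,"z":0,"spin":0}
    - {"x":0,"y":-0.011,"z":0,"spin":0}
    - {"x":0,"y":-0.012,"z":-0.005,"spin":0}
    - {"x":0,"y":-0.014,"z":-0.01,"spin":0}
    - {"x":0,"y":-0.016,"z":-0.015,"spin":0}
    - {"x":0,"y":-0.018,"z":-0.02,"spin":0}
    - {"x":0,"y":-0.018,"z":-0.02,"spin":0}
  fingers: -1

```text
time_s: 12.62
tcp_pos: [0.4839, -0.0893, 0.0741]
orientation: [0.983, -0.181, -0.001, -0.0]
wrist_force: [-0.2, -0.1, 0.4]
gripper_width: -0.0003
```

```bash
python3 calc.py 0 0 68
```

```text
t 12.62 jigxy mm [ -5.  -28.7] z 74.13 yaw -20.9 tilt [-1.2e-03  7.0e-04 -1.0e+00] F [-0.21 -0.07  0.4 ] w -0.0003
shares [ 0.0126 -0.0717  0.0153] spin -0.0003
```

Force is about 0 at z = 74 mm. The pad stood at about 82 mm when up, so the plunger is trapped.

Request:
move_arm:
  moves:
    - {"x":0,"y":0,"z":-0.03,"spin":0}
    - {"x":0,"y":0,"z":-0.08,"spin":0}
    - {"x":0,"y":0,"z":-0.16,"spin":0}
    - {"x":0,"y":0,"z":-0.25,"spin":0}
    - {"x":0,"y":0.1,"z":-0.33,"spin":0}
    - {"x":0,"y":0.2,"z":-0.4,"spin":0}
    - {"x":-0.05,"y":0.3,"z":-0.4,"spin":0}
    - {"x":-0.05,"y":0.4,"z":-0.4,"spin":0}
    - {"x":-0.05,"y":0.45,"z":-0.4,"spin":0}
    - {"x":-0.05,"y":0.45,"z":-0.4,"spin":0}
    - {"x":-0.05,"y":0.45,"z":-0.4,"spin":0}
  fingers: -1

```text
time_s: 13.53
tcp_pos: [0.4004, -0.2515, 0.2337]
orientation: [0.983, -0.183, -0.001, -0.001]
wrist_force: [-0.2, 1.2, 0.5]
gripper_width: 0.0004
```

```bash
python3 calc.py 0 0 68; python3 - <<'E'
from cell import grab_frame
import cv2
a=grab_frame("top"); b=grab_frame("scene")
c=cv2.resize(a[185:285,240:340,::-1],(400,400),interpolation=cv2.INTER_CUBIC)
d=cv2.resize(b[110:210,190:290,::-1],(400,400),interpolation=cv2.INTER_CUBIC)
cv2.imwrite("pics/end.png",cv2.hconcat([c,d]))
cv2.imwrite("pics/endfull.png",a[:,:,::-1])
E
```

```text
t 13.53 jigxy mm [ -25.3 -210. ] z 233.68 yaw -21.13 tilt [-0.0011  0.0017 -1.    ] F [-0.23  1.2   0.53] w 0.0004
shares [ 0.0614 -0.5247  0.4147] spin -0.0015
```

View pics/end.png

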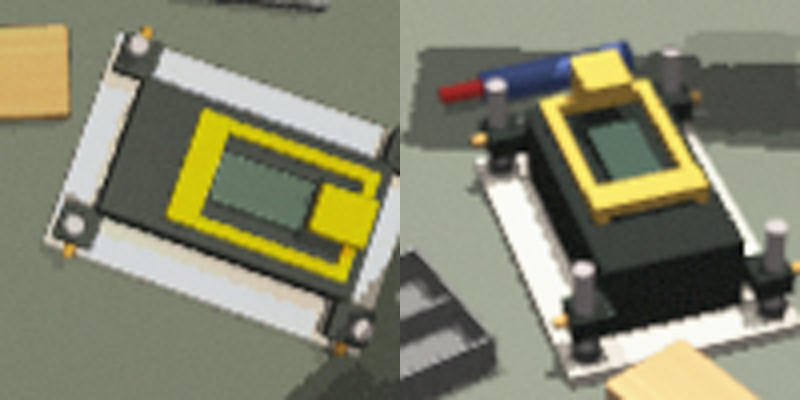

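View pics/endfull.png

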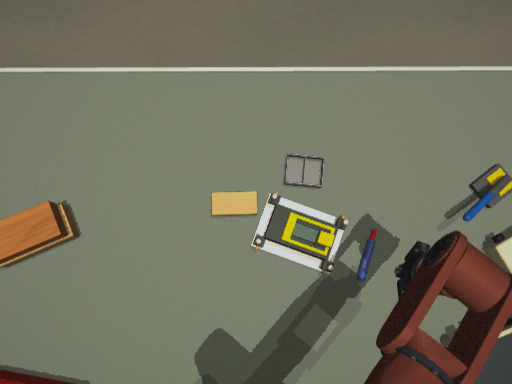

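In the top view the bar's corner moved from pixel (283,210) to (291,212), about 20.6 mm. Starting from 1.7 mm, that puts the keeper at about 22 mm, home. The cream end is fully covered and the block, tube and tray have not moved, so I'll hand in.

```bash
python3 -c "
from cell import ticket
print(ticket.sign_off())"
```

```text
the job is handed in; nothing more can be done
None
```

The plunger is trapped down under the keeper, the keeper is home on its stop, and I handed the job in at about 13.6 s. Sign-off reports no verdict.

- **Pressing:** I found the jig in both camera images and felt the pad with shut fingers at z ≈ 81–82.5 mm. I pressed the plunger onto its stop with about 18.7 N downward (about 20 N in total). The force there rose by about 6 N/mm, which is the pad giving and not the spring.
- **Sliding:** I eased the press to roughly 10–13 N and slid the keeper by its tab until it met its stop, where there was no more travel and the force rose. The highest total force I read was about 20 N, though readings come only at the end of each move.
- **Last checks:** With the fingers lifted to z ≈ 74 mm the force was about 0, so the plunger stayed down. The keeper had moved about 20.6 mm from its start at about 1.7 mm, so it sits at about 22 mm, which is home. The trap bar covers the plunger's cream end, the block, tube and tray look unmoved, and the arm is clear.

**Disagreements:**
- One move call was refused, apparently because its rows had no spin value, and I resent it.
- My first estimate of the pad height was about 1 mm low: about 81.2 mm, against about 82.5 mm worked back from the stop.
- The fingers sprang about 5 mm sideways on lift-off without touching anything.

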